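# Mount a ring transformer on its chassis stud

### The arm

A 6-joint arm with a two-finger parallel gripper is mounted at the origin on a cart in front of the work surface, level with it; the furniture and walls round the work are solid. World frame = base frame: x ahead of the robot, y to its left, z up, the work surface at z = 0. Lengths are in mm, angles in rad, forces in N, time in s.
With the tool pointing down it reaches from about 275 to 750 mm from the base axis. Payload 10.2 kg.
Tool frame: the origin (TCP) lies at the very end of the fingers, on their centre line; the grasp point (between the pads) lies 19 mm behind it; z points along the fingers, y is the line along which they close (so a half turn about z gives the same grasp; the last joint's range is limited). The gripper opens to 85 mm and grips with 20 to 120 N. Pads are 22 mm wide; open, the fingers measure 114 mm over their backs; the gripper's body (76 mm by 85 mm) begins 54 mm behind the grasp point. The pads swing forward as they close: fully open they stand 13 mm farther back than shut.
Start: joints at [0.992, 0.313, 1.498, -0, 1.331, -0.223], TCP at [182.892, 492.12, 231.294] pointing down, gripper open.
Joint ranges: [-2.94, 2.94], [-0.97, 2.17], [0.19, 2.56], [-1.23, 4.37], [0.02, 3.11], [-2.88, 2.88]. Speed limits (rad/s): [2.39, 2.39, 3.01, 3.14, 3.14, 3.14].

### API

Orientations are given as a unit quaternion [w, x, y, z].
In Python, from rig import telemetry, optics, ctrl gives the robot as it stands.
- The arm moves only by the tool servo_tool, never from a script. Its argument "deltas" is a list of rows, each a list of 3 entries, a list of its own where there are three numbers: the shift along the tool's x, y, z in units of 20 cm (1.0 is 20 cm), then the turn, a rotation vector about the tool's x, y, z in units of 90 degrees (1.0 is 90 degrees), then the opening, from 0 (shut) to 1 (fully open). A call has 1 to 8 rows; each row shifts and turns the commanded pose from where the row before left it, along the tool's axes as they then stand; what a row does not reach is not made up. A row lasts 1/10 s, in which the tool goes at most 50 mm and 8.59 degrees, less where a joint would pass 70% of its speed; a pose out of reach is approached as far as the arm can. A call with a number of a shift or a turn outside -1 to 1 is refused whole. A call with a gripper value outside its range is refused whole. The fingers move at their own pace and stop on an object; "squeeze" is the grip in N (left out, the last holds). Time passes only in rows, so rows that do not move let the fingers close. It gives the time, the measured TCP pose, the force, the opening and the grip force at its end, in the units of the state.
- telemetry.sense(): the state, without advancing time (a new reading comes with each control period).
- optics.capture(name): name is "scene" or "top" or "wrist"; returns the picture (480x640x3 uint8, blue, green, red); there is no depth.
- optics.camera_model(name): a dict with "vfov" (degrees; the focal length in pixels is half the picture's height over the tangent of half this angle, whatever the lens; pixels are square), "cx", "cy" (the principal point, pixels), "dist" ([k1, k2, p1, p2, k3] as OpenCV has them; the pictures are not rectified), "R" (3x3) and "t" (3): a world point X has camera coordinates R X + t; the wrist camera has in their place "mount" (4x4, takes a point from camera to tool coordinates, whose origin is the TCP and whose axes are the flange's). Camera axes: x right, y down, z forward; pixel columns grow to the right and rows downward; lengths in mm; the calibration is good to about 2 mm. A picture is of the moment at which its call begins: read the wrist's pose just before it. camera_model takes no time and is no camera call.
- ctrl.finish_job(): hands the job in; it is judged then, once.
The state is a dict: "time_s": time; "joints": joint angles; "dq": joint speeds; "tau": joint torques, N m; "eef_pos": TCP position; "ee_rot": TCP orientation; "force": force on the tool from outside, world axes, zero at the start; "wrist_torque": the same for the moment, N m; "grip_width": opening from 0.0 (shut) to 1.0 (fully open); "grip_force": force on a finger pad.
Only numpy, scipy, OpenCV 4.12 (cv2) and the standard library are available. Lean on these libraries where they do the work, as an engineer would, in place of code of your own. Each camera call takes 0.05 s, during which the arm holds its last target. There are 200 camera calls.

### The job

Mount the big copper-wound coil on the upright stud of the aluminium chassis plate: thread over the stud first the wide brown insulating disc, on it the big coil, on that the narrow brown disc, and last the stepped steel clamping flange with its hub up, each lying flat on the one below. Leave the small coil where it lies, and do not disturb the small bottle or the solder spool.

Things in the scene. Friction and masses are not known exactly. Their poses are not given: they have to be found in the camera images.
- stud_foot (a point): Target: foot of the stud, on its axis, at the upper face of the chassis plate. The plate is aluminium, 100x100 mm, 12 mm thick, fixed to the bench (this point is 12 mm above the bench). The steel stud in its middle is 14 mm thick and stands 59 mm above this point, its last 7 mm a cone. z points up along the stud; x and y lie along the plate's edges. The plate's place and yaw differ from start to start.
- wide_disc_c (a point): Centre of the wide flat brown insulating disc: 64 mm across, 8 mm thick, with a 24 mm hole through its middle. Goes on first, straight onto the plate. z is its axis (up; either face may be uppermost). About 40 g.
- big_coil_c (a point): Centre of the big ring coil, wound with copper wire: 62 mm across, 26 mm high, 24 mm hole. Goes on second. z is its axis. About 300 g.
- narrow_disc_c (a point): Centre of the narrow flat brown insulating disc: 46 mm across, 6 mm thick, with a 24 mm hole. Goes on third, on top of the big coil. z is its axis. About 25 g.
- flange_c (a point): Centre (half-way up, on the axis) of the stepped steel clamping flange, 12 mm high in all: a base 52 mm across and 5 mm thick, and on it a knurled hub 34 mm across and 7 mm high; 24 mm hole right through. Lies hub up, and goes on last, hub up. z is its axis, from base to hub. About 100 g.
- small_coil_c (a point): Centre of the small ring coil, wound with copper wire like the big one: 42 mm across, 18 mm high, 18 mm hole. Not used: leave it where it lies.
- bottle_c (a point): Bystander: centre of the small white bottle with a tall narrow cap, standing upright, 34 mm across, 84 mm high.
- spool_c (a point): Bystander: centre of the drum of the standing spool of solder wire, 48 mm across its flanges, 45 mm high, a wire end sticking up to 62 mm.
Things that resemble listed ones, but are neither listed nor needed, are in the scene too. What is shaped like the part that bears wide_disc_c but turquoise is not meant.

How it is judged (in metres and radians):
At the end, for the whole second after the job is handed in: On the stud, from the plate up: wide disc, big coil, narrow disc, flange hub up; each within 8 mm of the stud's axis, within 3 mm of its proper height in that stack, and level within 0.08 rad (the discs and coil either face up); the small coil within 30 mm of where it lay (horizontal distance between each of wide_disc_c, big_coil_c, narrow_disc_c, flange_c and stud_foot below 0.008 m and z of wide_disc_c in the frame of stud_foot between 0.001 and 0.007 m and angle between the z axis of each of wide_disc_c, big_coil_c, narrow_disc_c and the z axis of stud_foot, either way round below 0.08 rad and z of big_coil_c in the frame of stud_foot between 0.018 and 0.024 m and z of narrow_disc_c in the frame of stud_foot between 0.034 and 0.04 m and z of flange_c in the frame of stud_foot between 0.043 and 0.049 m and angle between flange_c's own z axis and vertical below 0.08 rad and distance of small_coil_c from where it was at the start of the episode below 0.03 m); the robot touches nothing.
It fails at once if the bottle is moved more than 30 mm or tipped (distance of bottle_c from where it was at the start of the episode above 0.03 m or angle between bottle_c's own z axis and vertical above 0.5 rad).
It fails at once if the solder spool is moved more than 30 mm or tipped (distance of spool_c from where it was at the start of the episode above 0.03 m or angle between spool_c's own z axis and vertical above 0.5 rad).
It also fails if it takes over 96 s, if anything falls off the work surface, if the arm or the gripper's body presses on something with over 40 N, if the wrist force passes 120 N, or if a joint passes its speed limit or range.

## Working session

There is one attempt and no reset: what is moved stays moved. The work goes in short steps, Python scripts to look and compute and a tool call to move; the robot and the scene stay as the last step left them, time stands still between calls to the robot, and variables do not carry over. Pictures are saved under pics/ and viewed, at most 14 in all, crops included, and the job is handed in when it is done.

Besides the shell and the picture viewer there is one more tool, called by a JSON object that holds its "op" and its "data". servo_tool: Moves the arm, as the interface text tells. Its arguments: {"type":"object","properties":{"deltas":{"type":"array"},"squeeze":{"type":"number"}},"required":["deltas"]}

```bash
ls; mkdir -p pics
python3 - <<'E'
from rig import telemetry, optics
import cv2
s=telemetry.sense();print(s)
for n in("scene","top","wrist"):
    cv2.imwrite(f"pics/{n}0.png",optics.capture(n)); print(n,optics.camera_model(n))
E
```

```text
pics
{'time_s': 0.0, 'joints': array([ 9.91583440e-01,  3.13472720e-01,  1.49843818e+00,  1.36390014e-05,
        1.33096892e+00, -2.23397229e-01]), 'dq': array([-0.00091673, -0.00027734,  0.00083958,  0.00048659,  0.00043776,
       -0.00125588]), 'tau': array([ 2.44997726e-03, -4.12266684e+01, -2.59738129e+01, -2.54805235e-05,
        4.21038712e-03, -1.25980881e-05]), 'eef_pos': array([182.75384234, 491.89982063, 230.72302876]), 'ee_rot': array([-2.57493923e-04,  1.76972376e-01,  9.84215609e-01, -5.89865446e-04]), 'force': array([-0.25569088,  0.04096954, -0.6391693 ]), 'wrist_torque': array([0.035807  , 0.00429378, 0.02865302]), 'grip_force': 0.0, 'grip_width': 1.0049750436977565}
scene {'vfov': 45.15321015033021, 'cx': 314.98176444339975, 'cy': 238.12448146681012, 'dist': array([0.01368171, 0.        , 0.        , 0.        , 0.        ]), 'R': array([[ 0.88955763, -0.45657914,  0.01492352],
       [-0.34988984, -0.70196979, -0.620335  ],
       [ 0.29370788,  0.54660214, -0.78419499]]), 't': array([-490.42192513,  140.58518124, 1320.1699114 ])}
top {'vfov': 52.52533525945137, '
[... 161 characters left out ...]
.99990922, -0.01295139],
       [-0.98338313,  0.00600531, -0.18144299],
       [ 0.18150429,  0.01206183, -0.98331618]]), 't': array([ -85.96999358,  519.12132197, 1319.84818355])}
wrist {'vfov': 59.72301183682759, 'cx': 319.53391049208426, 'cy': 242.22149687190887, 'dist': array([-0.01361836,  0.        ,  0.        ,  0.        ,  0.        ]), 'mount': array([[ 1.76567604e-03, -9.46219614e-01, -3.23520207e-01,
         8.35715634e+01],
       [ 9.99998389e-01,  1.56631733e-03,  8.76585159e-04,
        -9.12309456e-02],
       [-3.22706762e-04, -3.23521234e-01,  9.46220855e-01,
        -1.43097525e+02],
       [ 0.00000000e+00,  0.00000000e+00,  0.00000000e+00,
         1.00000000e+00]])}
```

View pics/top0.png

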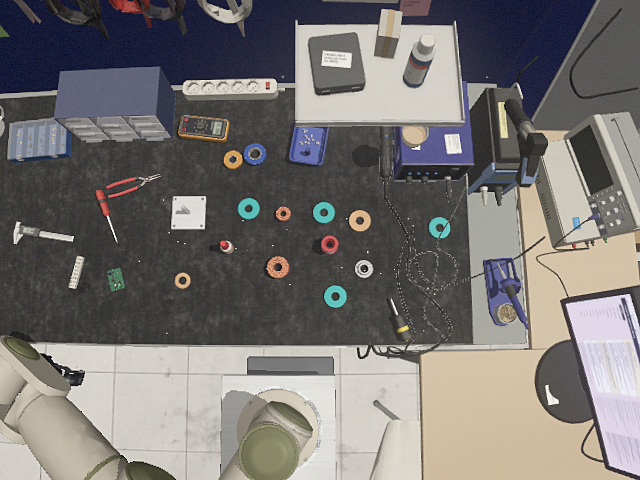

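View pics/scene0.png

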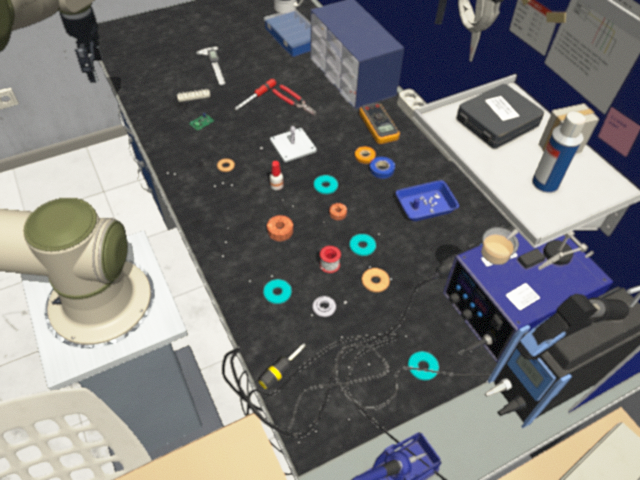

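The top view shows the plate at (188,212), wide tan disc (360,221), big coil (277,267), narrow disc candidate (182,281), flange (364,269), small coil (284,213), spool (330,244) and bottle (226,246). The turquoise rings are decoys, and an orange ring lies at (233,159). The scene view agrees.

```bash
cat > h.py <<'E'
import numpy as np, cv2
from rig import telemetry, optics
from scipy.spatial.transform import Rotation as Ro
def K(m):
    f=240/np.tan(np.radians(m["vfov"]/2)); return np.array([[f,0,m["cx"]],[0,f,m["cy"]],[0,0,1]])
def pose(s):
    w,x,y,z=s["ee_rot"]; return Ro.from_quat([x,y,z,w]).as_matrix(), np.array(s["eef_pos"])
def cam(name,s=None):
    m=optics.camera_model(name)
    if name=="wrist":
        R,p=pose(s); M=np.array(m["mount"]); return m,R@M[:3,:3],R@M[:3,3]+p
    R=np.array(m["R"]); return m,R.T,-R.T@np.array(m["t"])
def ray(c,px):
    m,Rw,o=c
    u=cv2.undistortPoints(np.array(px,float).reshape(-1,1,2),K(m),np.array(m["dist"])).reshape(-1,2)
    return o,np.c_[u,np.ones(len(u))]@Rw.T
def plane(c,px,z):
    o,d=ray(c,px); return (o+d*((z-o[2])/d[:,2])[:,None])[:,:2]
def shot(name,fn=None):
    s=telemetry.sense(); im=optics.capture(name)
    if fn: cv2.imwrite("pics/"+fn,im)
    return im,cam(name,s),s
def blob(mask,near,c,z,rad=None):
    """fit a circle/ellipse to outline of the blob nearest pixel 'near', mapped onto plane z"""
    cs,_=cv2.findContours(mask.astype(np.uint8),cv2.RETR_EXTERNAL,cv2.CHAIN_APPROX_NONE)
    cs=[k for k in cs if cv2.contourArea(k)>40]
    k=min(cs,key=lambda k:np.hypot(*(np.array(cv2.minEnclosingCircle(k)[0])-near)))
    P=plane(c,k.reshape(-1,2),z)
    e=cv2.fitEllipse((P*1.).astype(np.float32))
    return np.array(e[0]).round(1),np.array(e[1]).round(1),round(e[2])
E
python3 - <<'E'
from h import *
im=cv2.imread("pics/top0.png"); c=cam("top"); hsv=cv2.cvtColor(im,cv2.COLOR_BGR2HSV)
sat=(hsv[...,1]>90)&(hsv[...,2]>90)
br=(hsv[...,2]>120)
for n,p,z,m in [("wide",(360,221),8,sat),("narrow",(182,281),6,sat),("orange",(233,159),6,sat),("big",(277,267),26,sat),("small",(284,213),18,sat),("flange",(364,269),5,br),("plate",(188,212),12,br)]:
    print(n,*blob(m,p,c,z),hsv[p[1]-1,p[0]+ (13 if n=='wide' else 7)])
print("bottle",plane(c,[(226,246)],60),"spool",plane(c,[(330,244)],45))
print(plane(c,[(324,212),(336,296),(249,208)],8))
big=cv2.resize(im[140:310,150:400],None,fx=3.2,fy=3.2,interpolation=cv2.INTER_CUBIC); cv2.imwrite("pics/c1.png",big)
E
```

```text
wide [ 587.8 -234.2] [59.5 63. ] 95 [ 0 12 66]
narrow [415.3 278. ] [45.  45.6] 2 [ 16  89 229]
orange [780.3 140.4] [55.4 58.1] 109 [ 17 144 216]
big [450.8   0. ] [59.9 63.1] 143 [ 11 107 227]
small [607.9 -13.4] [40.6 42.4] 137 [110  27  56]
flange [ 447.2 -244.6] [49.7 50.1] 100 [ 10   7 219]
plate [616.2 267.3] [114.5 116.4] 170 [ 24   6 221]
bottle [[505.20833638 142.75939161]] spool [[ 511.83971272 -147.9616052 ]]
[[ 613.64802652 -132.72717279]
 [ 368.55718546 -164.49950757]
 [ 627.42084238   87.51309875]]
```

View pics/c1.png

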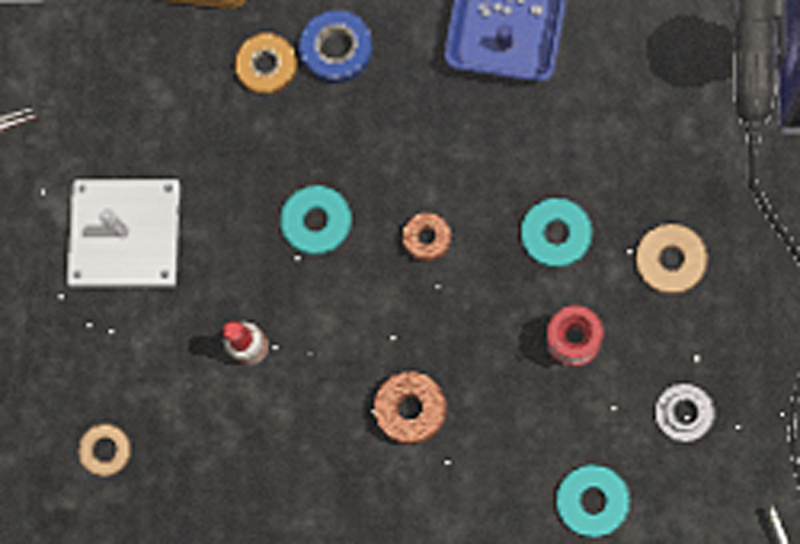

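The crop confirms two tan rings (wide at top-image (360,221), narrow at (182,281)), with the orange and blue items at the top being tape rolls. I'll square the tool and head over the plate for a close look.

{"op": "servo_tool", "data": {"deltas": [[[0, 0, 0], [0, 0, -0.0755], 1], [[0, 0, 0], [0, 0, -0.0755], 1], [[0, 0, 0], [0, 0, -0.0755], 1], [[-0.215, -0.125, 0], [0, 0, 0], 1], [[-0.215, -0.125, 0], [0, 0, 0], 1], [[-0.215, -0.125, 0], [0, 0, 0], 1], [[-0.215, -0.125, 0], [0, 0, 0], 1], [[-0.215, -0.125, 0], [0, 0, 0], 1]]}}

```text
time_s: 0.95
eef_pos: [399.4, 365.8, 231.2]
ee_rot: [-0.0, 0.0, 1.0, -0.0]
force: [-0.1, 1.0, 0.3]
grip_width: 0.998
grip_force: 0.0
```

{"op": "servo_tool", "data": {"deltas": [[[-0.215, -0.125, 0], [0, 0, 0], 1], [[-0.215, -0.125, 0], [0, 0, 0], 1], [[-0.215, -0.125, 0], [0, 0, 0], 1], [[-0.215, -0.125, 0], [0, 0, 0], 1], [[0, 0, 0], [0, 0, 0], 1], [[0, 0, 0], [0, 0, 0], 1]]}}

```text
time_s: 1.55
eef_pos: [570.2, 266.5, 230.4]
ee_rot: [-0.001, 0.001, 1.0, -0.0]
force: [-1.5, 0.6, -0.2]
grip_width: 1.003
grip_force: 0.0
```

Run:
```python
from h import *
im,c,s=shot("wrist","w1.png"); print(s["time_s"],s["eef_pos"],pose(s)[0].round(3)); np.save("w1.npy",np.array([*s["eef_pos"],*s["ee_rot"]]))
```

```text
1.55 [570.19813118 266.4886264  230.40736988] [[-1.     0.002 -0.001]
 [ 0.002  1.    -0.   ]
 [ 0.001 -0.    -1.   ]]
```

View pics/w1.png

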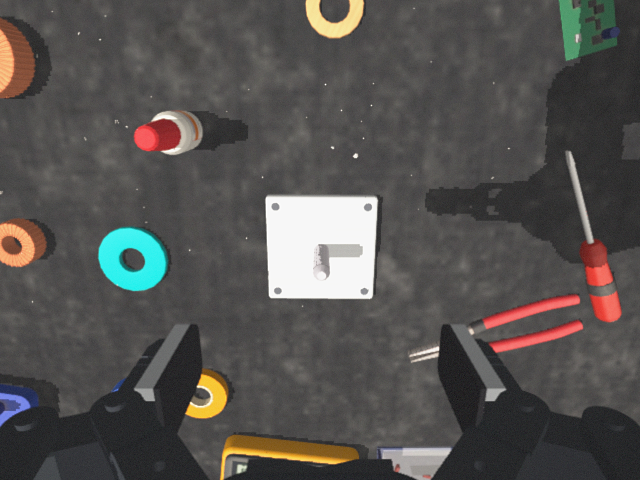

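The wrist view shows the plate centred around (321,247), with holes at (275,207), (367,207), (277,291), (364,291), and the stud tip at about (320,273).

Run:
```python
from h import *
im=cv2.imread("pics/w1.png"); a=np.load("w1.npy"); c=cam("wrist",dict(eef_pos=a[:3],ee_rot=a[3:]))
h=plane(c,[(275,207),(367,207),(277,291),(364,291)],12); print(h.round(1),h.mean(0))
print("foot",plane(c,[(321,246)],12),"tip",plane(c,[(320,274)],71))
```

```text
[[576.9 227.1]
 [576.8 308.8]
 [659.  226.2]
 [658.9 309. ]] [617.89569257 267.79336495]
foot [[613.55921368 268.02472501]] tip [[616.17627732 267.04916891]]
```

{"op": "servo_tool", "data": {"deltas": [[[0.01, -0.23, 0.025], [0, 0, 0], 1], [[0.01, -0.23, 0.025], [0, 0, 0], 1], [[0.01, -0.23, 0.025], [0, 0, 0], 1], [[0.01, -0.23, 0.025], [0, 0, 0], 1], [[0.01, -0.23, 0.025], [0, 0, 0], 1], [[0.01, -0.23, 0.025], [0, 0, 0], 1], [[0.01, -0.23, 0.025], [0, 0, 0], 1], [[0.01, -0.23, 0.025], [0, 0, 0], 1]]}}

```text
time_s: 2.4
eef_pos: [553.2, -101.1, 191.7]
ee_rot: [0.0, -0.001, 1.0, -0.0]
force: [0.2, 1.6, 0.2]
grip_width: 1.003
grip_force: 0.0
```

{"op": "servo_tool", "data": {"deltas": [[[0.01, -0.23, 0.03], [0, 0, 0], 1], [[0.01, -0.23, 0.03], [0, 0, 0], 1], [[0.01, -0.2, 0.03], [0, 0, 0], 1], [[0, 0, 0.02], [0, 0, 0], 1], [[0, 0, 0], [0, 0, 0], 1], [[0, 0, 0], [0, 0, 0], 1]]}}

```text
time_s: 3.0
eef_pos: [548.1, -231.2, 169.8]
ee_rot: [0.0, -0.001, 1.0, 0.0]
force: [-0.7, 0.3, 0.9]
grip_width: 1.002
grip_force: 0.0
```

```bash
cat > find.py <<'E'
from h import *
import sys
# usage: find.py x y z_top kind  -> refined centre via wrist camera
x,y,z=map(float,sys.argv[1:4]); kind=sys.argv[4]
im,c,s=shot("wrist",sys.argv[5]); m,Rw,o=c
X=Rw.T@(np.array([x,y,z])-o)
px=cv2.projectPoints(X.reshape(1,1,3),np.zeros(3),np.zeros(3),K(m),np.array(m["dist"]))[0].ravel()
hsv=cv2.cvtColor(im,cv2.COLOR_BGR2HSV)
mask=(hsv[...,1]>70)&(hsv[...,2]>90)&(hsv[...,0]<30) if kind=="sat" else (hsv[...,2]>110)&(hsv[...,1]<60)
print("t",s["time_s"],"tcp",np.round(s["eef_pos"],1),"px",px.round(),*blob(mask,px,c,z))
E
python3 find.py 588 -234 8 sat w2.png
```

```text
t 3.0 tcp [ 548.1 -231.2  169.8] px [315. 265.] [ 588.9 -236.2] [63.4 64.8] 93
```

{"op": "servo_tool", "data": {"deltas": [[[-0.051, -0.006, 0.19], [0, 0, 0], 0.87], [[-0.051, -0.006, 0.19], [0, 0, 0], 0.87], [[-0.051, -0.006, 0.19], [0, 0, 0], 0.87], [[-0.051, -0.006, 0.19], [0, 0, 0], 0.87], [[0, 0, 0.02], [0, 0, 0], 0.87], [[0, 0, 0.02], [0, 0, 0], 0.87], [[0, 0, 0.02], [0, 0, 0], 0.87], [[0, 0, 0], [0, 0, 0], 0.87]]}}

```text
time_s: 3.85
eef_pos: [589.1, -237.8, 6.9]
ee_rot: [0.001, -0.0, 1.0, -0.001]
force: [-1.5, 0.7, 1.0]
grip_width: 0.868
grip_force: 0.0
```

{"op": "servo_tool", "data": {"deltas": [[[0, 0, 0.015], [0, 0, 0], 0.87], [[0, 0, 0.015], [0, 0, 0], 0.87], [[0, 0, 0], [0, 0, 0], 0.87]]}}

```text
time_s: 4.15
eef_pos: [588.5, -237.6, -0.8]
ee_rot: [-0.0, 0.0, 1.0, 0.0]
force: [0.8, -0.2, -0.4]
grip_width: 0.871
grip_force: 0.0
```

{"op": "servo_tool", "data": {"deltas": [[[0, 0, 0.015], [0, 0, 0], 0.87], [[0, 0, 0], [0, 0, 0], 0.87]]}}

```text
time_s: 4.35
eef_pos: [588.5, -237.6, -4.1]
ee_rot: [-0.0, 0.0, 1.0, 0.0]
force: [-0.0, -0.2, 0.1]
grip_width: 0.868
grip_force: 0.0
```

{"op": "servo_tool", "data": {"deltas": [[[0, 0, 0.01], [0, 0, 0], 0.87], [[0, 0, 0], [0, 0, 0], 0.87]]}}

```text
time_s: 4.55
eef_pos: [588.6, -237.6, -6.0]
ee_rot: [-0.0, 0.0, 1.0, 0.0]
force: [1.0, 0.1, 0.5]
grip_width: 0.87
grip_force: 0.0
```

{"op": "servo_tool", "data": {"deltas": [[[0, 0, 0], [0, 0, 0], 0.7], [[0, 0, 0], [0, 0, 0], 0.6], [[0, 0, 0], [0, 0, 0], 0.6], [[0, 0, 0], [0, 0, 0], 0.6]], "squeeze": 40}}

```text
time_s: 4.95
eef_pos: [589.0, -237.9, -5.1]
ee_rot: [0.0, 0.0, 1.0, -0.0]
force: [0.3, 0.4, 5.0]
grip_width: 0.717
grip_force: 46.9
```

{"op": "servo_tool", "data": {"deltas": [[[0, 0, -0.05], [0, 0, 0], 0.6], [[0, 0, -0.15], [0, 0, 0], 0.6], [[0, 0, -0.2], [0, 0, 0], 0.6], [[0, 0, -0.2], [0, 0, 0], 0.6], [[0, 0.1, -0.05], [0, 0, 0], 0.6], [[0, 0.2, 0], [0, 0, 0], 0.6], [[-0.02, 0.22, 0], [0, 0, 0], 0.6], [[-0.02, 0.22, 0], [0, 0, 0], 0.6]], "squeeze": 50}}

```text
time_s: 5.75
eef_pos: [595.9, -87.5, 123.8]
ee_rot: [-0.001, 0.0, 1.0, 0.0]
force: [0.3, 0.3, -0.4]
grip_width: 0.71
grip_force: 54.9
```

{"op": "servo_tool", "data": {"deltas": [[[-0.02, 0.22, 0], [0, 0, 0], 0.6], [[-0.02, 0.22, 0], [0, 0, 0], 0.6], [[-0.02, 0.22, 0], [0, 0, 0], 0.6], [[-0.02, 0.22, 0], [0, 0, 0], 0.6], [[-0.02, 0.22, 0], [0, 0, 0], 0.6], [[0, 0.22, 0], [0, 0, 0], 0.6], [[0, 0.22, 0], [0, 0, 0], 0.6], [[0, 0.1, 0], [0, 0, 0], 0.6]]}}

```text
time_s: 6.55
eef_pos: [615.1, 242.4, 123.5]
ee_rot: [-0.001, -0.002, 1.0, 0.0]
force: [0.0, 0.3, -1.4]
grip_width: 0.71
grip_force: 54.9
```

Run:
```python
from h import *
im,c,s=shot("wrist","w3.png"); print(s["time_s"],s["eef_pos"],s["grip_width"],s["grip_force"])
```

```text
6.55 [615.05525513 242.40428148 123.4681624 ] 0.7103368950941288 54.86496045006788
```

View pics/w3.png

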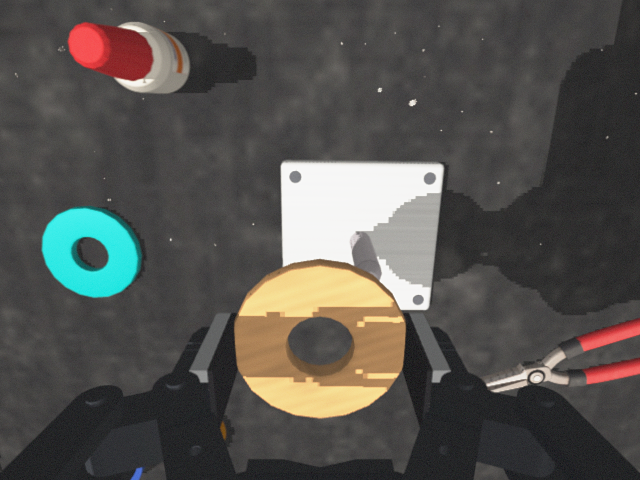

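The disc is held level with its hole at (320,345). The stud is at about (365,250), still to its right.

Run:
```python
from h import *
im=cv2.imread("pics/w3.png"); s=telemetry.sense(); c=cam("wrist",s); print(s["eef_pos"])
hsv=cv2.cvtColor(im,cv2.COLOR_BGR2HSV)
m=(hsv[...,1]>70)&(hsv[...,2]>90)&(hsv[...,0]<30)
for z in(130,137): print(z,*blob(m,(320,335),c,z))
h=plane(c,[(295,176),(430,178),(418,299)],12); print(h.round(1),"centre",(h[0]+h[2])/2)
```

```text
[614.85007419 243.94994779 123.38308386]
130 [618.7 244.1] [65.2 68.5] 93
137 [614.3 244.1] [61.8 65. ] 93
[[575.5 229. ]
 [576.2 311.7]
 [658.2 311. ]] centre [616.83831917 270.03754506]
```

{"op": "servo_tool", "data": {"deltas": [[[-0.01, 0.06, 0], [0, 0, 0], 0.6], [[0, 0.062, 0], [0, 0, 0], 0.6], [[0, 0, 0.05], [0, 0, 0], 0.6], [[0, 0, 0.1], [0, 0, 0], 0.6], [[0, 0, 0.1], [0, 0, 0], 0.6], [[0, 0, 0.1], [0, 0, 0], 0.6], [[0, 0, 0], [0, 0, 0], 0.6]]}}

```text
time_s: 7.3
eef_pos: [617.2, 262.4, 50.6]
ee_rot: [-0.002, 0.001, 1.0, 0.0]
force: [-1.8, 4.9, -3.0]
grip_width: 0.714
grip_force: 56.3
```

{"op": "servo_tool", "data": {"deltas": [[[0, 0, 0.05], [0, 0, 0], 0.6], [[0, 0, 0.05], [0, 0, 0], 0.6], [[0, 0, 0.05], [0, 0, 0], 0.6], [[0, 0, 0.03], [0, 0, 0], 0.6], [[0, 0, 0.02], [0, 0, 0], 0.6], [[0, 0, 0], [0, 0, 0], 0.6]]}}

```text
time_s: 7.9
eef_pos: [618.3, 262.5, 13.3]
ee_rot: [-0.001, 0.0, 1.0, -0.0]
force: [-1.3, 2.7, -2.5]
grip_width: 0.711
grip_force: 56.0
```

{"op": "servo_tool", "data": {"deltas": [[[0, 0.025, 0], [0, 0, 0], 0.6], [[0, 0, 0.02], [0, 0, 0], 0.6], [[0, 0, 0], [0, 0, 0], 0.6], [[0, 0, 0], [0, 0, 0], 0.6]]}}

```text
time_s: 8.3
eef_pos: [618.8, 267.5, 10.3]
ee_rot: [0.0, 0.0, 1.0, -0.0]
force: [0.3, -0.3, -0.2]
grip_width: 0.711
grip_force: 56.2
```

{"op": "servo_tool", "data": {"deltas": [[[0, 0, 0.015], [0, 0, 0], 0.6], [[0, 0, 0], [0, 0, 0], 0.75], [[0, 0, 0], [0, 0, 0], 0.9], [[0, 0, 0], [0, 0, 0], 0.95], [[0, 0, -0.1], [0, 0, 0], 1], [[0, 0, -0.2], [0, 0, 0], 1], [[0, 0, -0.2], [0, 0, 0], 1], [[0, 0, -0.2], [0, 0, 0], 1]]}}

```text
time_s: 9.1
eef_pos: [618.5, 267.7, 149.0]
ee_rot: [0.0, -0.0, 1.0, -0.0]
force: [-0.2, -0.2, 1.0]
grip_width: 1.003
grip_force: 0.0
```

{"op": "servo_tool", "data": {"deltas": [[[0.15, -0.19, -0.02], [0, 0, 0], 1], [[0.15, -0.19, -0.02], [0, 0, 0], 1], [[0.15, -0.19, -0.02], [0, 0, 0], 1], [[0.15, -0.19, 0], [0, 0, 0], 1], [[0.15, -0.19, 0], [0, 0, 0], 1], [[0.15, -0.19, 0], [0, 0, 0], 1], [[0.15, -0.19, 0], [0, 0, 0], 1], [[0, 0, 0], [0, 0, 0], 1]]}}

```text
time_s: 9.9
eef_pos: [406.4, -1.1, 159.5]
ee_rot: [-0.0, 0.002, 1.0, -0.0]
force: [-0.2, 0.7, 0.2]
grip_width: 1.001
grip_force: 0.0
```

{"op": "servo_tool", "data": {"deltas": [[[0, 0, 0], [0, 0, 0], 1], [[0, 0, 0], [0, 0, 0], 1]]}}

```text
time_s: 10.1
eef_pos: [409.3, 2.2, 159.5]
ee_rot: [0.0, -0.0, 1.0, -0.0]
force: [0.5, 0.2, 0.1]
grip_width: 1.002
grip_force: 0.0
```

```bash
python3 find.py 451 0 26 sat w4.png
python3 - <<'E'
from h import *
im=optics.capture("top"); c=cam("top"); hsv=cv2.cvtColor(im,cv2.COLOR_BGR2HSV)
cv2.imwrite("pics/t4.png",im)
print("wide",*blob((hsv[...,1]>70)&(hsv[...,2]>80)&(hsv[...,0]<30),(188,212),c,20))
E
```

```text
t 10.1 tcp [409.3   2.2 159.5] px [316. 282.] [448.7   0.6] [62.1 69.6] 89
wide [616.8 266.8] [59.3 60. ] 36
```

{"op": "servo_tool", "data": {"deltas": [[[-0.07, -0.004, 0.1], [0, 0, 0], 0.9], [[-0.07, -0.004, 0.18], [0, 0, 0], 0.9], [[-0.07, 0, 0.18], [0, 0, 0], 0.9], [[0, 0, 0.15], [0, 0, 0], 0.9], [[0, 0, 0.1], [0, 0, 0], 0.9], [[0, 0, 0.05], [0, 0, 0], 0.9], [[0, 0, 0.03], [0, 0, 0], 0.9], [[0, 0, 0.02], [0, 0, 0], 0.9]]}}

```text
time_s: 11.0
eef_pos: [451.2, 0.3, -2.6]
ee_rot: [0.0, -0.0, 1.0, -0.0]
force: [0.9, -1.0, -0.2]
grip_width: 0.901
grip_force: 0.0
```

{"op": "servo_tool", "data": {"deltas": [[[0, 0, 0], [0, 0, 0], 0.8], [[0, 0, 0], [0, 0, 0], 0.6], [[0, 0, 0], [0, 0, 0], 0.6], [[0, 0, 0], [0, 0, 0], 0.6]], "squeeze": 70}}

```text
time_s: 11.4
eef_pos: [451.2, 0.2, -1.5]
ee_rot: [0.001, 0.0, 1.0, -0.0]
force: [-2.3, 2.4, 8.4]
grip_width: 0.7
grip_force: 74.6
```

{"op": "servo_tool", "data": {"deltas": [[[0, 0, -0.03], [0, 0, 0], 0.6], [[0, 0, -0.1], [0, 0, 0], 0.6], [[0, 0, -0.17], [0, 0, 0], 0.6], [[0, 0, -0.2], [0, 0, 0], 0.6], [[0, 0, -0.15], [0, 0, 0], 0.6], [[-0.059, 0.096, 0], [0, 0, 0], 0.6], [[-0.118, 0.191, 0], [0, 0, 0], 0.6], [[-0.118, 0.191, 0], [0, 0, 0], 0.6]]}}

```text
time_s: 12.2
eef_pos: [510.3, 96.7, 128.4]
ee_rot: [0.001, 0.001, 1.0, -0.0]
force: [0.6, -0.7, -1.5]
grip_width: 0.698
grip_force: 76.3
```

{"op": "servo_tool", "data": {"deltas": [[[-0.118, 0.191, 0], [0, 0, 0], 0.6], [[-0.118, 0.191, 0], [0, 0, 0], 0.6], [[-0.118, 0.191, 0], [0, 0, 0], 0.6], [[-0.118, 0.191, 0], [0, 0, 0], 0.6], [[-0.04, 0.063, 0], [0, 0, 0], 0.6], [[-0.02, 0.035, 0], [0, 0, 0], 0.6], [[0, 0, 0], [0, 0, 0], 0.6], [[0, 0, 0], [0, 0, 0], 0.6]]}}

```text
time_s: 13.0
eef_pos: [615.8, 267.2, 127.5]
ee_rot: [-0.0, 0.0, 1.0, -0.0]
force: [1.3, -0.9, -2.4]
grip_width: 0.698
grip_force: 76.4
```

Run:
```python
from h import *
im,c,s=shot("wrist","w5.png"); print(s["time_s"],s["eef_pos"],s["grip_width"],s["grip_force"])
```

```text
13.0 [615.76486914 267.22976469 127.51375248] 0.6975922164284463 76.40106908977032
```

View pics/w5.png

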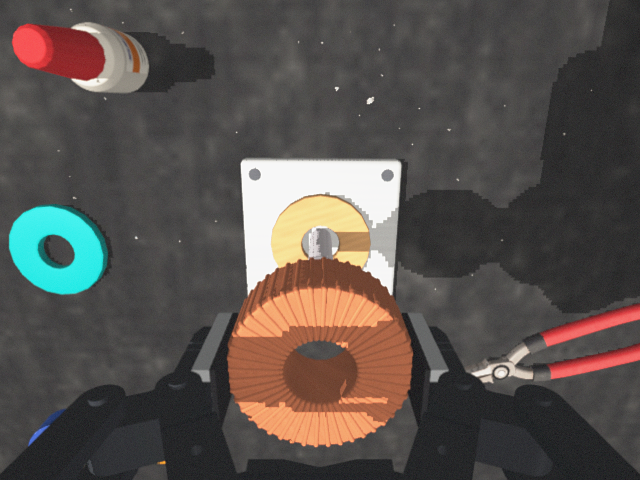

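The wide disc is on the stud. The coil is held with its top centred around (320,369).

Run:
```python
from h import *
c=cam("wrist",telemetry.sense())
for z in(148,152,156): print(z,plane(c,[(320,291),(320,447),(228,365),(412,365)],z).round(1).tolist())
```

```text
148 [[590.9, 267.4], [655.2, 267.5], [619.1, 235.6], [619.0, 299.2]]
152 [[589.0, 267.4], [651.2, 267.5], [616.3, 236.7], [616.2, 298.2]]
156 [[587.1, 267.4], [647.2, 267.5], [613.4, 237.7], [613.4, 297.1]]
```

{"op": "servo_tool", "data": {"deltas": [[[0.01, 0.002, 0.02], [0, 0, 0], 0.6], [[0, 0, 0.08], [0, 0, 0], 0.6], [[0, 0, 0.1], [0, 0, 0], 0.6], [[0, 0, 0.1], [0, 0, 0], 0.6], [[0, 0, 0.08], [0, 0, 0], 0.6], [[0, 0, 0.05], [0, 0, 0], 0.6], [[0, 0, 0], [0, 0, 0], 0.6]]}}

```text
time_s: 13.75
eef_pos: [613.4, 268.1, 40.0]
ee_rot: [-0.001, 0.0, 1.0, -0.0]
force: [-0.3, 0.2, -2.2]
grip_width: 0.698
grip_force: 76.4
```

{"op": "servo_tool", "data": {"deltas": [[[0, 0, 0.04], [0, 0, 0], 0.6], [[0, 0, 0.03], [0, 0, 0], 0.6], [[0, 0, 0.015], [0, 0, 0], 0.6], [[0, 0, 0], [0, 0, 0], 0.6]]}}

```text
time_s: 14.15
eef_pos: [613.9, 268.5, 23.9]
ee_rot: [-0.0, -0.0, 1.0, -0.0]
force: [0.0, -0.2, -2.2]
grip_width: 0.7
grip_force: 76.4
```

{"op": "servo_tool", "data": {"deltas": [[[0, 0, 0.01], [0, 0, 0], 0.6], [[0, 0, 0], [0, 0, 0], 0.72], [[0, 0, 0], [0, 0, 0], 0.85], [[0, 0, 0], [0, 0, 0], 0.95], [[0, 0, -0.1], [0, 0, 0], 1], [[0, 0, -0.2], [0, 0, 0], 1], [[0, 0, -0.2], [0, 0, 0], 1], [[0, 0, -0.2], [0, 0, 0], 1]]}}

```text
time_s: 14.95
eef_pos: [614.0, 268.5, 164.4]
ee_rot: [0.0, 0.0, 1.0, 0.0]
force: [0.8, 0.7, 0.6]
grip_width: 1.001
grip_force: 0.0
```

{"op": "servo_tool", "data": {"deltas": [[[0.24, 0.01, 0], [0, 0, 0], 1], [[0.24, 0.01, 0], [0, 0, 0], 1], [[0.24, 0.01, 0], [0, 0, 0], 1], [[0.24, 0.01, 0], [0, 0, 0], 1], [[0.22, 0.01, 0], [0, 0, 0], 1], [[0, 0, 0], [0, 0, 0], 1], [[0, 0, 0], [0, 0, 0], 1], [[0, 0, 0], [0, 0, 0], 1]]}}

```text
time_s: 15.75
eef_pos: [379.2, 278.6, 162.7]
ee_rot: [0.001, 0.0, 1.0, 0.0]
force: [1.2, 0.7, -0.5]
grip_width: 1.0
grip_force: 0.0
```

```bash
python3 find.py 415 278 6 sat w6.png
python3 - <<'E'
from h import *
im=optics.capture("top"); c=cam("top"); hsv=cv2.cvtColor(im,cv2.COLOR_BGR2HSV)
cv2.imwrite("pics/t5.png",im)
print("coil",*blob((hsv[...,1]>70)&(hsv[...,2]>80)&(hsv[...,0]<30),(188,210),c,46))
E
```

```text
t 15.75 tcp [379.2 278.6 162.7] px [318. 263.] [416.2 278.4] [45.5 45.9] 97
coil [610.2 264.1] [60.3 67.8] 161
```

{"op": "servo_tool", "data": {"deltas": [[[-0.06, 0, 0.1], [0, 0, 0], 0.7], [[-0.065, 0, 0.2], [0, 0, 0], 0.7], [[-0.06, 0, 0.2], [0, 0, 0], 0.65], [[0, 0, 0.15], [0, 0, 0], 0.62], [[0, 0, 0.08], [0, 0, 0], 0.62], [[0, 0, 0.03], [0, 0, 0], 0.62], [[0, 0, 0.02], [0, 0, 0], 0.62], [[0, 0, 0.01], [0, 0, 0], 0.62]]}}

```text
time_s: 16.65
eef_pos: [415.7, 278.6, 4.7]
ee_rot: [0.001, 0.0, 1.0, 0.0]
force: [-0.1, -0.0, -1.0]
grip_width: 0.62
grip_force: 0.0
```

{"op": "servo_tool", "data": {"deltas": [[[0, 0, 0.01], [0, 0, 0], 0.62], [[0, 0, 0], [0, 0, 0], 0.62]]}}

```text
time_s: 16.85
eef_pos: [415.3, 278.6, 2.7]
ee_rot: [0.0, 0.0, 1.0, 0.0]
force: [-0.4, -0.9, 0.3]
grip_width: 0.621
grip_force: 0.0
```

{"op": "servo_tool", "data": {"deltas": [[[0, 0, 0.01], [0, 0, 0], 0.62], [[0, 0, 0.005], [0, 0, 0], 0.62], [[0, 0, 0], [0, 0, 0], 0.62]]}}

```text
time_s: 17.15
eef_pos: [415.0, 278.5, -0.7]
ee_rot: [-0.0, -0.0, 1.0, -0.0]
force: [0.6, 0.4, 0.4]
grip_width: 0.62
grip_force: 0.0
```

{"op": "servo_tool", "data": {"deltas": [[[0, 0, 0], [0, 0, 0], 0.55], [[0, 0, 0], [0, 0, 0], 0.45], [[0, 0, 0], [0, 0, 0], 0.4], [[0, 0, 0], [0, 0, 0], 0.4]], "squeeze": 40}}

```text
time_s: 17.55
eef_pos: [415.2, 278.5, -0.1]
ee_rot: [0.0, -0.0, 1.0, -0.0]
force: [-2.5, -1.0, 6.5]
grip_width: 0.505
grip_force: 39.5
```

{"op": "servo_tool", "data": {"deltas": [[[0, 0, -0.05], [0, 0, 0], 0.4], [[0, 0, -0.15], [0, 0, 0], 0.4], [[0, 0, -0.2], [0, 0, 0], 0.4], [[0, 0, -0.2], [0, 0, 0], 0.4], [[-0.1, -0.01, -0.05], [0, 0, 0], 0.4], [[-0.2, -0.01, 0], [0, 0, 0], 0.4], [[-0.2, -0.01, 0], [0, 0, 0], 0.4], [[-0.2, -0.01, 0], [0, 0, 0], 0.4]], "squeeze": 50}}

```text
time_s: 18.35
eef_pos: [556.5, 270.4, 130.1]
ee_rot: [0.0, -0.0, 1.0, 0.0]
force: [0.4, 1.0, 0.4]
grip_width: 0.495
grip_force: 50.8
```

{"op": "servo_tool", "data": {"deltas": [[[-0.2, -0.01, 0], [0, 0, 0], 0.4], [[-0.11, -0.005, 0], [0, 0, 0], 0.4], [[0, 0, 0], [0, 0, 0], 0.4], [[0, 0, 0], [0, 0, 0], 0.4], [[0, 0, 0], [0, 0, 0], 0.4]]}}

```text
time_s: 18.85
eef_pos: [616.2, 267.8, 129.7]
ee_rot: [-0.0, -0.0, 1.0, 0.0]
force: [0.1, -0.1, -0.1]
grip_width: 0.496
grip_force: 50.8
```

Run:
```python
from h import *
im,c,s=shot("wrist","w7.png"); print(s["time_s"],s["eef_pos"],s["grip_width"],s["grip_force"])
```

```text
18.85 [616.20828813 267.81331446 129.65488987] 0.4956313631261024 50.754642337560654
```

View pics/w7.png

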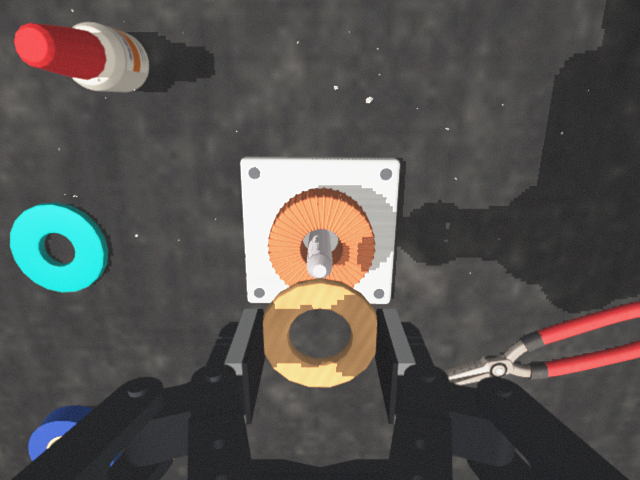

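The coil sits flat over the disc, with the stud tip at (319,271). The narrow disc is held level with its hole at (320,335).

Run:
```python
from h import *
im=cv2.imread("pics/w7.png");c=cam("wrist",telemetry.sense())
for z in(132,135,138): print(z,plane(c,[(320,280),(320,388),(264,333),(377,333)],z).round(1).tolist())
print(plane(c,[(319,271)],71),plane(c,[(254,173),(386,174),(259,293),(379,294)],12).mean(0))
```

```text
132 [[595.5, 268.2], [643.3, 268.3], [617.8, 246.7], [617.7, 290.2]]
135 [[594.2, 268.2], [640.9, 268.3], [616.0, 247.1], [615.9, 289.7]]
138 [[592.8, 268.2], [638.5, 268.3], [614.2, 247.6], [614.1, 289.3]]
[[617.59301067 267.8080843 ]] [617.83703733 268.08014641]
```

{"op": "servo_tool", "data": {"deltas": [[[0, 0, 0.05], [0, 0, 0], 0.4], [[0, 0, 0.1], [0, 0, 0], 0.4], [[0, 0, 0.1], [0, 0, 0], 0.4], [[0, 0, 0.08], [0, 0, 0], 0.4], [[0, 0, 0.04], [0, 0, 0], 0.4], [[0, 0, 0.025], [0, 0, 0], 0.4], [[0, 0, 0], [0, 0, 0], 0.4]]}}

```text
time_s: 19.6
eef_pos: [617.0, 267.5, 50.1]
ee_rot: [-0.0, -0.0, 1.0, -0.0]
force: [-0.1, -0.6, -1.1]
grip_width: 0.494
grip_force: 50.8
```

{"op": "servo_tool", "data": {"deltas": [[[0, 0, 0.01], [0, 0, 0], 0.4], [[0, 0, 0], [0, 0, 0], 0.4]]}}

```text
time_s: 19.8
eef_pos: [617.3, 267.6, 48.8]
ee_rot: [0.0, -0.0, 1.0, 0.0]
force: [-0.1, 0.8, -0.4]
grip_width: 0.495
grip_force: 50.8
```

{"op": "servo_tool", "data": {"deltas": [[[0, 0, 0], [0, 0, 0], 0.55], [[0, 0, 0], [0, 0, 0], 0.65], [[0, 0, -0.02], [0, 0, 0], 0.7], [[0, 0, -0.1], [0, 0, 0], 0.8], [[0, 0, -0.2], [0, 0, 0], 1], [[0, 0, -0.2], [0, 0, 0], 1], [[0.05, -0.1, -0.03], [0, 0, 0], 1], [[0.09, -0.21, 0], [0, 0, 0], 1]]}}

```text
time_s: 20.6
eef_pos: [589.6, 206.7, 160.3]
ee_rot: [0.002, -0.002, 1.0, 0.001]
force: [1.4, -1.1, -0.7]
grip_width: 1.0
grip_force: 0.0
```

{"op": "servo_tool", "data": {"deltas": [[[0.09, -0.21, 0], [0, 0, 0], 1], [[0.09, -0.21, 0], [0, 0, 0], 1], [[0.09, -0.21, 0], [0, 0, 0], 1], [[0.09, -0.21, 0], [0, 0, 0], 1], [[0.09, -0.21, 0], [0, 0, 0], 1], [[0.09, -0.21, 0], [0, 0, 0], 1], [[0.09, -0.21, 0], [0, 0, 0], 1], [[0.09, -0.21, 0], [0, 0, 0], 1]]}}

```text
time_s: 21.4
eef_pos: [444.3, -132.0, 159.0]
ee_rot: [0.001, -0.0, 1.0, -0.0]
force: [0.2, -0.2, -0.3]
grip_width: 1.0
grip_force: 0.0
```

{"op": "servo_tool", "data": {"deltas": [[[0.09, -0.21, 0], [0, 0, 0], 1], [[0.09, -0.21, 0], [0, 0, 0], 1], [[0.03, -0.1, 0], [0, 0, 0], 1], [[0, -0.05, 0], [0, 0, 0], 1], [[0, 0, 0], [0, 0, 0], 1], [[0, 0, 0], [0, 0, 0], 1], [[0, 0, 0], [0, 0, 0], 1]]}}

```text
time_s: 22.1
eef_pos: [403.5, -243.3, 158.3]
ee_rot: [-0.0, -0.001, 1.0, 0.0]
force: [0.4, 0.9, -0.1]
grip_width: 1.002
grip_force: 0.0
```

```bash
python3 find.py 447 -244.6 5 br w8.png
python3 - <<'E'
from h import *
im=optics.capture("top"); cv2.imwrite("pics/t8.png",im)
a=cv2.imread("pics/w8.png")[130:420,170:470]; b=cv2.resize(im[170:255,145:230],(290,290),interpolation=cv2.INTER_CUBIC)
cv2.imwrite("pics/c8.png",np.hstack([a,b]))
E
```

```text
t 22.1 tcp [ 403.5 -243.3  158.3] px [317. 274.] [ 412.5 -216.1] [283.5 365.6] 59
```

View pics/c8.png

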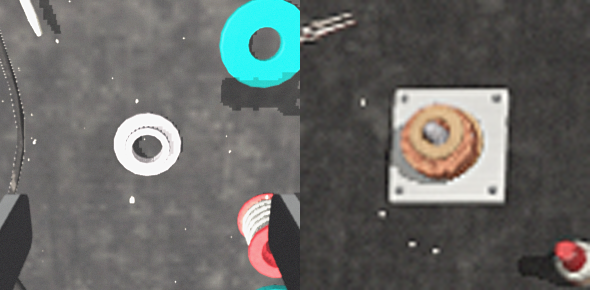

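The left half shows the flange centred at about (317,274) in the full picture, with the spool clear of the fingers. The right half shows the narrow disc lying on the coil, on the stud.

Run:
```python
from h import *
im=cv2.imread("pics/w8.png");c=cam("wrist",telemetry.sense())
g=im.min(2)>160
print(*blob(g,(317,274),c,5)); print(telemetry.sense()["eef_pos"])
```

```text
[ 447.7 -245.3] [51.  51.8] 108
[ 403.42046114 -243.58991906  158.33326383]
```

{"op": "servo_tool", "data": {"deltas": [[[-0.07, -0.009, 0.1], [0, 0, 0], 0.8], [[-0.08, 0, 0.2], [0, 0, 0], 0.75], [[-0.07, 0, 0.2], [0, 0, 0], 0.72], [[0, 0, 0.15], [0, 0, 0], 0.7], [[0, 0, 0.08], [0, 0, 0], 0.7], [[0, 0, 0.03], [0, 0, 0], 0.7], [[0, 0, 0.02], [0, 0, 0], 0.7], [[0, 0, 0], [0, 0, 0], 0.7]]}}

```text
time_s: 23.0
eef_pos: [447.4, -246.3, 2.7]
ee_rot: [0.0, -0.0, 1.0, -0.0]
force: [-0.4, -0.6, 0.2]
grip_width: 0.701
grip_force: 0.0
```

{"op": "servo_tool", "data": {"deltas": [[[0, 0, 0.01], [0, 0, 0], 0.7], [[0, 0, 0.01], [0, 0, 0], 0.7], [[0, 0, 0], [0, 0, 0], 0.7]]}}

```text
time_s: 23.3
eef_pos: [447.1, -246.3, -1.5]
ee_rot: [0.0, 0.0, 1.0, -0.0]
force: [-0.1, 0.3, 0.3]
grip_width: 0.701
grip_force: 0.0
```

{"op": "servo_tool", "data": {"deltas": [[[0, 0, 0.003], [0, 0, 0], 0.62], [[0, 0, 0], [0, 0, 0], 0.5], [[0, 0, 0], [0, 0, 0], 0.45], [[0, 0, 0], [0, 0, 0], 0.45]], "squeeze": 60}}

```text
time_s: 23.7
eef_pos: [447.2, -246.2, -1.1]
ee_rot: [0.0, -0.0, 1.0, 0.0]
force: [-3.3, 4.1, 13.8]
grip_width: 0.555
grip_force: 59.2
```

{"op": "servo_tool", "data": {"deltas": [[[0, 0, -0.03], [0, 0, 0], 0.45], [[0, 0, -0.1], [0, 0, 0], 0.45], [[0, 0, -0.17], [0, 0, 0], 0.45], [[0, 0, -0.2], [0, 0, 0], 0.45], [[0, 0, -0.15], [0, 0, 0], 0.45], [[-0.03, 0.1, 0], [0, 0, 0], 0.45], [[-0.07, 0.21, 0], [0, 0, 0], 0.45], [[-0.07, 0.21, 0], [0, 0, 0], 0.45]]}}

```text
time_s: 24.5
eef_pos: [481.2, -141.4, 128.0]
ee_rot: [0.0, 0.001, 1.0, -0.0]
force: [0.8, 0.2, -2.2]
grip_width: 0.559
grip_force: 62.0
```

{"op": "servo_tool", "data": {"deltas": [[[-0.07, 0.21, 0], [0, 0, 0], 0.45], [[-0.07, 0.21, 0], [0, 0, 0], 0.45], [[-0.07, 0.21, 0], [0, 0, 0], 0.45], [[-0.07, 0.21, 0], [0, 0, 0], 0.45], [[-0.07, 0.21, 0], [0, 0, 0], 0.45], [[-0.07, 0.21, 0], [0, 0, 0], 0.45], [[-0.07, 0.21, 0], [0, 0, 0], 0.45], [[-0.07, 0.21, 0], [0, 0, 0], 0.45]]}}

```text
time_s: 25.3
eef_pos: [593.3, 195.5, 127.7]
ee_rot: [-0.0, -0.0, 1.0, -0.0]
force: [-0.0, -0.6, -1.1]
grip_width: 0.557
grip_force: 62.0
```

{"op": "servo_tool", "data": {"deltas": [[[-0.07, 0.2, 0], [0, 0, 0], 0.45], [[-0.05, 0.12, 0], [0, 0, 0], 0.45], [[0, 0.05, 0], [0, 0, 0], 0.45], [[0, 0, 0], [0, 0, 0], 0.45], [[0, 0, 0], [0, 0, 0], 0.45], [[0, 0, 0], [0, 0, 0], 0.45]]}}

```text
time_s: 25.9
eef_pos: [617.1, 266.4, 127.9]
ee_rot: [-0.0, 0.001, 1.0, -0.0]
force: [-0.4, 0.6, -1.5]
grip_width: 0.555
grip_force: 62.0
```

Run:
```python
from h import *
im,c,s=shot("wrist","w9.png"); print(s["time_s"],s["eef_pos"],s["grip_width"],s["grip_force"])
```

```text
25.9 [617.06663483 266.38738129 127.93720428] 0.5545546738518827 62.03850930556655
```

View pics/w9.png

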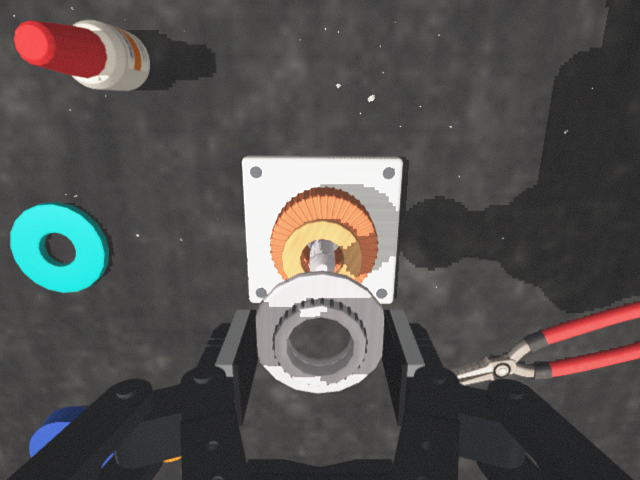

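The flange is held level, hub up, centred at about (320,335). The disc and coil below are in place, so I'll shift y by 1.5 mm and lower.

{"op": "servo_tool", "data": {"deltas": [[[0, 0.008, 0.05], [0, 0, 0], 0.45], [[0, 0, 0.08], [0, 0, 0], 0.45], [[0, 0, 0.09], [0, 0, 0], 0.45], [[0, 0, 0.08], [0, 0, 0], 0.45], [[0, 0, 0.04], [0, 0, 0], 0.45], [[0, 0, 0.025], [0, 0, 0], 0.45], [[0, 0, 0], [0, 0, 0], 0.45]]}}

```text
time_s: 26.65
eef_pos: [617.0, 269.2, 54.3]
ee_rot: [-0.0, 0.0, 1.0, -0.0]
force: [-0.6, 0.4, -1.2]
grip_width: 0.561
grip_force: 62.0
```

{"op": "servo_tool", "data": {"deltas": [[[0, 0, 0.005], [0, 0, 0], 0.45], [[0, 0, 0], [0, 0, 0], 0.45]]}}

```text
time_s: 26.85
eef_pos: [617.4, 269.4, 54.3]
ee_rot: [0.001, 0.0, 1.0, 0.0]
force: [0.4, 0.0, -1.2]
grip_width: 0.551
grip_force: 62.0
```

Lower 1.5 mm more, release, and retreat.

{"op": "servo_tool", "data": {"deltas": [[[0, 0, 0.008], [0, 0, 0], 0.45], [[0, 0, 0], [0, 0, 0], 0.45], [[0, 0, 0], [0, 0, 0], 0.6], [[0, 0, 0], [0, 0, 0], 0.75], [[0, 0, -0.03], [0, 0, 0], 0.8], [[0, 0, -0.15], [0, 0, 0], 1], [[0, 0, -0.2], [0, 0, 0], 1], [[0, 0, -0.2], [0, 0, 0], 1]]}}

```text
time_s: 27.65
eef_pos: [616.9, 269.3, 170.1]
ee_rot: [0.0, 0.0, 1.0, 0.0]
force: [0.4, -0.6, -0.1]
grip_width: 1.001
grip_force: 0.0
```

{"op": "servo_tool", "data": {"deltas": [[[0.2, 0, -0.1], [0, 0, 0], 1], [[0.2, 0, -0.1], [0, 0, 0], 1], [[0.05, 0, 0], [0, 0, 0], 1], [[0, 0, 0], [0, 0, 0], 1], [[0, 0, 0], [0, 0, 0], 1]]}}

```text
time_s: 28.15
eef_pos: [527.5, 269.3, 208.3]
ee_rot: [0.0, 0.0, 1.0, 0.0]
force: [0.2, 0.9, 0.1]
grip_width: 1.003
grip_force: 0.0
```

Run:
```python
from h import *
im,c,s=shot("wrist","w10.png"); print(s["time_s"],s["eef_pos"])
a=cv2.resize(im[150:450,200:440],(480,600)); b=cv2.resize(optics.capture("scene")[100:200,250:350],(300,300),interpolation=cv2.INTER_CUBIC)
t=cv2.resize(optics.capture("top")[170:255,145:230],(300,300),interpolation=cv2.INTER_CUBIC)
cv2.imwrite("pics/c10.png",np.hstack([a,np.vstack([b,t])]))
```

```text
28.15 [527.54075899 269.26811265 208.27916446]
```

View pics/c10.png

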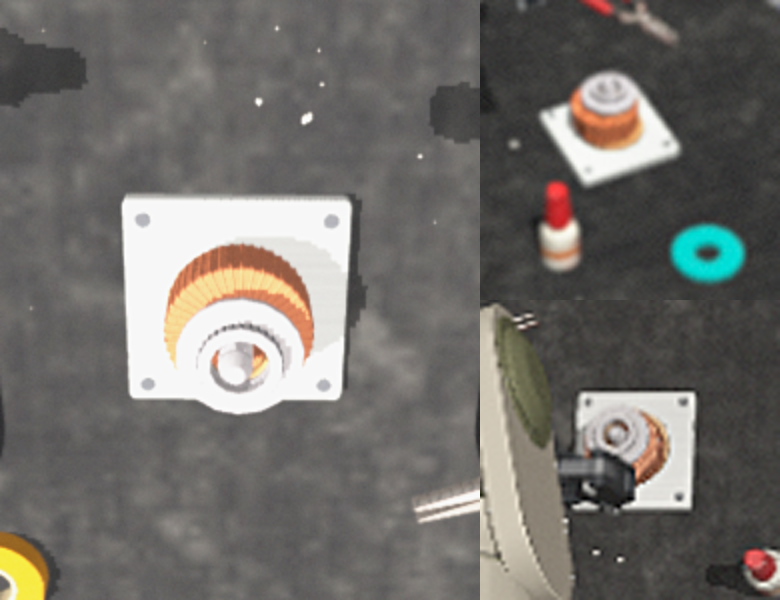

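The stack is complete and looks level: the flange is hub up with the stud tip showing in its bore, in all three views. The gripper is clear.

```bash
python3 -c "
from rig import ctrl
print(ctrl.finish_job())"
```

```text
the job is handed in; nothing more can be done
None
```

The wide disc, big coil, narrow disc and flange (hub up) are stacked on the stud and looked level in the final pictures. I handed the job in at about 28 s, but no verdict came back.

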